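Fit the price-sign post into its spring-plunger holder

ROBOT

A 6-joint arm with a two-finger parallel gripper is mounted at the origin on the work surface. World frame = base frame: x ahead of the robot, y to its left, z up, the work surface at z = 0. Lengths are in m, angles in rad, forces in N, time in s.
With the tool pointing down it reaches from about 0.35 to 0.95 m from the base axis. Payload 17.4 kg.
Tool frame: the origin (TCP) lies on the front face of the gripper's body, between the roots of the fingers; the fingertips stand 84 mm ahead of it and the grasp point (between the pads) lies 65 mm ahead of it (ctrl.tips_ahead is the distance from the TCP to the fingertips, in m); z points along the fingers, y is the line along which they close (so a half turn about z gives the same grasp; the last joint's range is limited). The gripper opens to 93 mm and grips with 3 to 60 N. Pads are 15 mm wide; open, the fingers measure 128 mm over their backs; the gripper's body (75 mm by 188 mm) begins 65 mm behind the grasp point.
Start: joints at [1.287, 0.116, 1.442, -0, 1.584, -0.038], TCP at [0.164, 0.655, 0.303] pointing down, gripper open.
Joint ranges: [-2.83, 2.83], [-0.83, 2.19], [0.07, 2.5], [-1.14, 4.28], [0.01, 3], [-2.97, 2.97]. Speed limits (rad/s): [1.89, 1.89, 2.22, 3.14, 3.14, 3.14].

INTERFACE

Orientations are given as a 3x3 rotation matrix whose columns are the frame's x, y, z axes.
In Python, from rig import readout, vision, job, ctrl gives the robot as it stands. The module is installed in compiled form; this text tells all that it offers.
- The arm moves only by the shell command python3 -m crank 'ROWS' [OPENING] [FORCE]. ROWS is JSON, a list of rows, each a list of 2 entries, a list of its own where there are three numbers: the shift along the tool's x, y, z in units of 50 mm (1.0 is 50 mm), then the turn about the tool's z in degrees. In form: [[[dx, dy, dz], spin], ...]. A call has 1 to 8 rows; each row is the pose to reach, as a shift and turn from the pose commanded when the call began, along the tool's axes at that moment; what a row does not reach only later rows make up. A row lasts 1/8 s, in which the tool goes at most 62.5 mm and 10.7 degrees, less where a joint would pass 70% of its speed; a pose out of reach is approached as far as the arm can. A call with a gripper value outside its range is refused whole. OPENING is the finger opening in mm, from 0 to 93, set as the call begins (- or left out, the last holds). The fingers move at their own pace and stop on an object; FORCE is the grip in N (left out, the last holds). Time passes only in rows, so rows that repeat a pose let the fingers close. It gives the time, the measured TCP pose, the force, the opening and the grip force at its end, in the units of the state.
- readout.sense(): the state, without advancing time (a new reading comes with each control period).
- vision.camera(name): name is "scene" or "side" or "wrist"; returns (picture, depth): 400x640x3 uint8, red, green, blue; 400x640 float32, m along the optical axis (not along the pixel's ray), 0 where there is no reading.
- vision.get_calibration(name): a dict with "intrinsics" (3x3 intrinsics, pixels), "rvec" (rotation vector, rad) and "tvec" (3), from world to camera coordinates, as OpenCV has them. Camera axes: x right, y down, z forward; pixel columns grow to the right and rows downward; lengths in m; the calibration is good to about 2 mm. A picture is of the moment at which its call begins: read the wrist's pose just before it. get_calibration takes no time and is no camera call; for the wrist camera it gives the pose at the moment of the call.
- job.close_job(): hands the job in; it is judged then, once.
The state is a dict: "time_s": time; "q": joint angles; "qd": joint speeds; "joint_torque": joint torques, N m; "tcp_pos": TCP position; "ee_rot": TCP orientation; "ft_force": force on the tool from outside, world axes, zero at the start; "moment": the same for the moment, N m; "width": finger opening in m; "grasp_force": force on a finger pad.
Only numpy, scipy, OpenCV 4.12 (cv2) and the standard library are available. Lean on these libraries where they do the work, as an engineer would, in place of code of your own. Each camera call takes 0.05 s, during which the arm holds its last target. There are 200 camera calls.

TASK

On the shop counter, pull the sign post with the rectangular wooden board out of the storage block and slide it down into the metal post holder, past the side spring plunger, and press it gently home with about 15 N until it can go no further and the plunger has snapped into the post's groove. The board must end up facing the same way as the holder: its flat faces square to the line of the plunger. Do not ram it, leave the round-board post in its block and everything else where it is, and let go.

Things in the scene. Friction and masses are not known exactly. Their poses are not given: they have to be found in the camera images.
- post: the post to fit: steel rod of 16 mm diameter with a rectangular wooden board on top, 160 mm tall, about 150 g (varies), standing in either bore of the storage block. Origin: centre of the foot's underside, z up the rod. Foot: cone, 8 mm diameter at the bottom, 16 mm from 8 mm up. Ring groove of 8 mm diameter 19.5 to 24.5 mm above the foot, sloping out to full diameter at 16 and 28 mm
- post_board (a point): middle of the rectangular board, on the rod's axis, 137.5 mm above the foot. The board is 10 mm thick (along the post's x), 52 mm wide (y), 45 mm high; pinch it across its thickness. Axes as the post's
- post_foot (a point): centre of the post's foot (underside); axes as the post's
- disc_post: the other post, to be left alone: the same rod but no groove, with a round wooden board of 48 mm diameter, 10 mm thick (centre 136 mm above its foot; 160 mm tall in all). Origin at the foot, z up
- rack: wooden storage block fixed to the counter, 75 mm (x) by 170 mm (y) by 58 mm high, origin under its centre; two upright bores of 17.5 mm diameter, 50 mm deep (the lowest 5 mm only 13.5 mm wide, centring the foot), at y = +45 and -45 mm in its frame, each holding a post that may lean a degree or two
- holder: post holder fixed to the counter: dark base plate 100 (x) by 85 (y) by 12 mm with a 44 mm square aluminium block on it, top 75 mm above the counter. Origin under its centre, z up. Upright bore of 17.5 mm diameter down its axis (2 mm bevel at the mouth). The spring plunger enters from its +x side; its 16 mm dark knob sticks out to 49 mm from the axis. Post against holder above 40 N is ramming
- holder_mouth (a point): centre of the bore's mouth, 75 mm above the counter; axes as the holder's. The rigid stop on which the foot must stand lies 34 to 44 mm below the mouth, set differently each time, hidden and not reported: feel for it. The plunger's axis is 22 mm above the stop, so it meets the groove when the foot is on the stop
- plunger (a joint): how far the plunger is pushed back, m: 0 with the bore empty, 0.002 to 0.0035 riding on the full rod, under 0.001 in the groove. Spring 1200 N/m, 7 N at 0, 10 N riding; ball tip of 4 mm radius, 3.5 mm from the bore's axis at 0. Pushing the foot past it takes about 4 to 15 N down, sliding on 0 to 8 N, then it pulls down a little as it snaps in; at the stop the force rises steeply
- jam_jar: bystander: small loose jar, 60 mm diameter, 75 mm high, between the block and the holder; origin under its centre
- pickle_jar: bystander: loose jar, 72 mm diameter, 100 mm high; origin under its centre
- mug: bystander: loose mug, 76 mm diameter, 85 mm high; origin under its centre
- tin: bystander: small loose tin, 48 mm diameter, 50 mm high; origin under its centre
- scoop: bystander: loose spoon lying near the robot's base; origin at its underside
Not all that is in view belongs to the job. What is shaped like the rack but orange or purple is not meant.

How it is judged:
On the way, in this order (a step that is already met when the one before it is completed fails the run):
1. the rectangular-board post has been lifted out of the storage block (z of post_foot in the frame of rack above 0.062 m and contact force between the fingers and post above 1 N), for 0.1 s.
2. the post's foot is in the holder's bore and forces the plunger back (horizontal distance between post_foot and holder_mouth below 0.004 m and z of post_foot in the frame of holder_mouth below -0.01 m and value of joint plunger above 0.0017 m), for 0.05 s.
3. the post is pressed onto the stop (7 N or more) with the plunger snapped into its groove (z of post_foot in the frame of holder_mouth below -0.03 m and value of joint plunger below 0.0015 m and contact force between post and holder above 7 N), for 0.05 s.
At the end, for the whole second after the job is handed in: The post stands upright (4 degrees) in the holder, foot within 3 mm of the bore axis and 30 mm or more deep, on the stop with the plunger snapped into its groove (within 1.5 mm of rest), its x axis within 0.2 rad of the holder's x axis either way round, at rest and released (horizontal distance between post_foot and holder_mouth below 0.003 m and z of post_foot in the frame of holder_mouth below -0.03 m and value of joint plunger below 0.0015 m and angle between post's own z axis and vertical below 0.07 rad and angle between the x axis of post and the x axis of holder, either way round below 0.2 rad and linear speed of post below 0.01 m/s); the robot touches nothing.
It fails at once if post rammed against the holder with more than 40 N (contact force between post and holder above 40 N).
It fails at once if the round-board post disturbed (moved more than 15 mm) (distance of disc_post from where it was at the start of the episode above 0.015 m).
It fails at once if a bystander moved more than 20 mm (distance of any of jam_jar, pickle_jar, mug, scoop, tin from where it was at the start of the episode above 0.02 m).
It also fails if it takes over 64 s, if anything falls off the work surface, if the arm or the gripper's body presses on something with over 40 N, if the wrist force passes 120 N, or if a joint passes its speed limit or range.

## Working session

There is one attempt and no reset: what is moved stays moved. The work goes in short steps, Python scripts to look and compute and a shell command to move; the robot and the scene stay as the last step left them, time stands still between calls to the robot, and variables do not carry over. Pictures are saved under pics/ and viewed, at most 10 in all, crops included, and the job is handed in when it is done.

```bash
mkdir -p pics; cat > h.py <<'E'
import numpy as np, cv2
from rig import readout, vision, job, ctrl
def cal(n):
    c=vision.get_calibration(n); R,_=cv2.Rodrigues(np.array(c["rvec"],float)); return np.array(c["intrinsics"]),R,np.array(c["tvec"]).ravel()
def save(n):
    c=cal(n); im,d=vision.camera(n); np.savez(f"{n}.npz",im=im,d=d,K=c[0],R=c[1],t=c[2]); return im,d,c
def load(n):
    z=np.load(f"{n}.npz"); return z["im"],z["d"],(z["K"],z["R"],z["t"])
def cloud(d,c):
    K,R,t=c; v,u=np.mgrid[:400,:640]
    p=np.stack([(u-K[0,2])/K[0,0]*d,(v-K[1,2])/K[1,1]*d,d],-1); return (p-t)@R
def onplane(u,v,z,c):
    K,R,t=c; r=R.T@np.linalg.inv(K)@np.array([u,v,1.]); o=-R.T@t; return o+r*(z-o[2])/r[2]
E
python3 - <<'E'
from h import *
s=readout.sense(); print(s["tcp_pos"],s["ee_rot"],s["time_s"])
a=save("scene");b=save("side");w=save("wrist")
cv2.imwrite("pics/a.png",a[0][...,::-1]);cv2.imwrite("pics/b.png",b[0][...,::-1])
for n in("scene","side","wrist"):
    c=load(n)[2];print(n,-c[1].T@c[2],c[0][0,0])
E
```

```text
[0.16422534 0.65461479 0.30199028] [[-9.69948396e-01  2.43310501e-01 -3.31818126e-04]
 [ 2.43310723e-01  9.69947738e-01 -1.13080337e-03]
 [ 4.67099054e-05 -1.17755583e-03 -9.99999306e-01]] 0.0
scene [ 1.13186134 -0.69495491  0.77935628] 390.6463772934258
side [ 0.41806275 -0.92396051  0.87285218] 494.3394960754487
wrist [0.09656056 0.67076032 0.38462793] 355.927929102454
```

View pics/a.png

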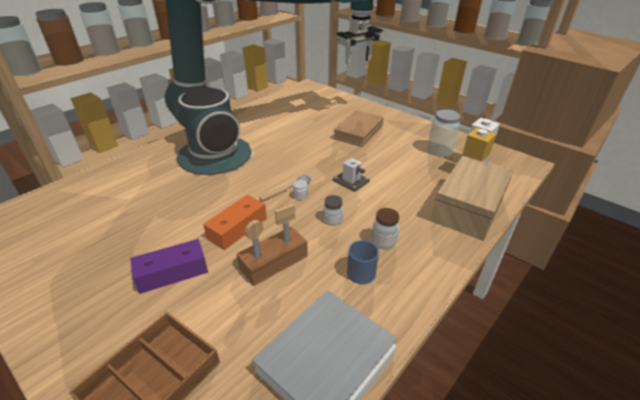

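View pics/b.png

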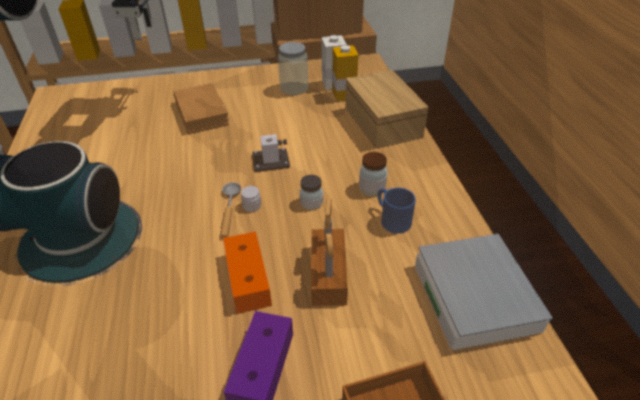

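Scene: brown rack at (272,255) with the round board at (253,230) and the rectangular board at (286,214); holder at (351,172), its knob toward (361,168). In side, the rack is at (330,265), the boards are edge-on at (330,220–250), and the holder is at (270,152) with its knob at (284,143).

```bash
python3 - <<'E'
from h import *
for n,pts in (("scene",[(286,214),(253,230),(351,163),(361,168),(333,203),(386,215),(275,247),(300,183)]),("side",[(331,215),(328,240),(269,143),(284,143),(311,184),(327,290),(328,262)])):
    im,d,c=load(n); P=cloud(d,c)
    for u,v in pts: print(n,u,v,im[v,u],P[v,u].round(3))
    print((d>0).mean())
# clusters over ranges
im,d,c=load("scene");P=cloud(d,c)
m=(d>0)&(P[...,2]>.11)&(P[...,2]<.2)&(abs(P[...,1])<.4)&(P[...,0]<.75)&(P[...,0]>.3)
k,L,S,C=cv2.connectedComponentsWithStats(m.astype(np.uint8))
for i in range(1,k):
    if S[i,4]>15:
        q=P[L==i];print(S[i],q.mean(0).round(4),q.min(0).round(3),q.max(0).round(3))
im=cv2.resize(im[140:290,220:400],None,fx=4,fy=4,interpolation=2);im2=load("side")[0][120:310,230:360]
cv2.imwrite("pics/c.png",im[...,::-1]);
E
```

```text
scene 286 214 [158 128  93] [ 0.58  -0.188  0.149]
scene 253 230 [138 110  80] [ 0.562 -0.281  0.148]
scene 351 163 [158 154 153] [0.483 0.209 0.067]
scene 361 168 [143 122 101] [ 0.467  0.295 -0.002]
scene 333 203 [89 83 82] [ 0.581 -0.003  0.074]
scene 386 215 [93 65 47] [0.741 0.026 0.101]
scene 275 247 [151 107  73] [ 0.575 -0.229  0.06 ]
scene 300 183 [190 187 187] [0.419 0.028 0.051]
0.99456640625
side 331 215 [161 118  69] [ 0.612 -0.048  0.002]
side 328 240 [180 130  74] [ 0.555 -0.281  0.168]
side 269 143 [167 158 160] [0.49  0.195 0.072]
side 284 143 [97 72 48] [0.532 0.198 0.064]
side 311 184 [77 64 61] [ 0.571 -0.004  0.076]
side 327 290 [83 52 22] [ 0.546 -0.315  0.056]
side 328 262 [80 72 65] [ 0.555 -0.281  0.101]
0.996015625
[274 204  21  23 339] [ 0.5773 -0.1919  0.1466] [ 0.564 -0.215  0.11 ] [ 0.587 -0.164  0.171]
[244 220  19  22 291] [ 0.5611 -0.2797  0.1459] [ 0.55  -0.301  0.11 ] [ 0.567 -0.253  0.169]
```

View pics/c.png

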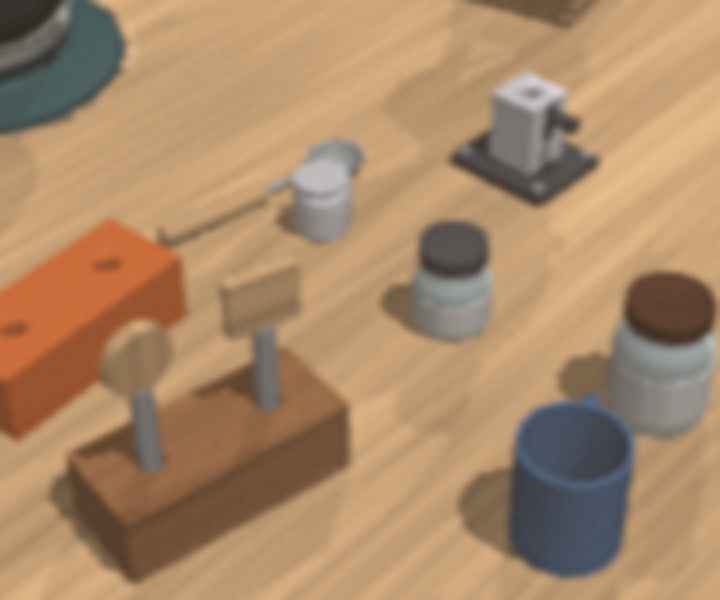

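```bash
python3 -m crank '[[[-0.6,-0.6,0],10],[[-1.4,-1.4,0],20],[[-2.3,-2.2,-0.1],30],[[-3.2,-3.1,-0.1],40],[[-4.1,-4,-0.2],50],[[-5,-4.9,-0.2],60],[[-5.9,-5.8,-0.2],70],[[-6.8,-6.6,-0.3],76]]' 93 && python3 - <<'E'
from h import *
s=readout.sense();R=s["ee_rot"];print(R.round(3))
print(R.T@(np.array([.487,.13,.32])-s["tcp_pos"])/.05)
im,d,c=load("scene");P=cloud(d,c)
for nm,z0,z1 in(("scene",.115,.165),("side",.115,.165)):
    im,d,c=load(nm);P=cloud(d,c)
    q=P[(P[...,2]>z0)&(P[...,2]<z1)&(abs(P[...,1]+.19)<.045)&(abs(P[...,0]-.575)<.04)]
    ev,V=np.linalg.eigh(np.cov(q[:,:2].T)); print(nm,len(q),q.mean(0),V[:,1],ev**.5)
E
```

```text
time_s: 1.15
tcp_pos: [0.4127, 0.2521, 0.3174]
ee_rot: [[0.006, 1.0, -0.0], [1.0, -0.006, 0.0], [0.0, -0.0, -1.0]]
ft_force: [0.5, 0.3, 0.5]
width: 0.0927
grasp_force: 0.0
[[ 0.006  1.    -0.   ]
 [ 1.    -0.006  0.   ]
 [ 0.    -0.    -1.   ]]
[-2.43403906  1.50067498 -0.05199056]
scene 269 [ 0.57774254 -0.19221388  0.14352933] [0.30396327 0.95268375] [0.00176738 0.01518435]
side 90 [ 0.57047093 -0.20615444  0.14190419] [0.49650095 0.86803618] [0.00250989 0.01043824]
```

```bash
python3 -m crank '[[[-0.6,0.4,0],0],[[-1.4,0.9,0],0],[[-2,1.3,0],0],[[-2.4,1.5,0],0],[[-2.4,1.5,0],0]]' >/dev/null && python3 - <<'E'
from h import *
s=readout.sense();print(s["tcp_pos"])
im,d,c=save("wrist");print(-c[1].T@c[2]);P=cloud(d,c)
m=(abs(P[...,2]-.075)<.006)&(np.linalg.norm(P[...,:2]-[.487,.2],axis=-1)<.06)
vs,us=np.nonzero(m);print(m.sum(),us.min(),us.max(),vs.min(),vs.max(),P[m].mean(0))
cv2.imwrite("pics/d.png",im[...,::-1])
E
```

```text
[0.48744418 0.13299682 0.31723022]
[0.48732753 0.20154518 0.39976726]
2446 301 379 79 131 [0.49262831 0.20513145 0.07504091]
```

View pics/d.png

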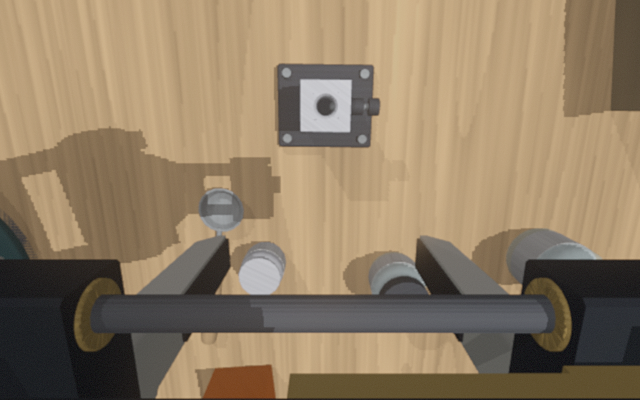

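The wrist picture shows the holder's light square top centred at about (325,105), with the bore at (326,104) and the knob to the right at (372,106), i.e. toward world +x. Next I measure it here and from a second place on the way.

```bash
cat > hold.py <<'E'
from h import *
def measure():
    im,d,c=save("wrist");K,R,t=c
    p=K@(R@np.array([.4875,.2005,.075])+t);u0,v0=(p[:2]/p[2])
    hsv=cv2.cvtColor(im,cv2.COLOR_RGB2HSV)
    m=((hsv[...,2]>150)&(hsv[...,1]<40)).astype(np.uint8)
    cs,_=cv2.findContours(m,cv2.RETR_EXTERNAL,cv2.CHAIN_APPROX_NONE)
    k=max((x for x in cs if np.hypot(*(x.mean((0,1))-[u0,v0]))<25),key=cv2.contourArea)
    W=np.array([onplane(u,v,.075,c)[:2] for u,v in k[:,0]],np.float32)
    r=cv2.minAreaRect(W*1000);print("top rect",r)
    f=np.zeros_like(m);cv2.drawContours(f,[k],-1,1,-1)
    hole=f&(1-m);n,L,S,C=cv2.connectedComponentsWithStats(hole);i=1+np.argmax(S[1:,4])
    print("hole px",C[i],S[i,4],"world",onplane(*C[i],.075,c))
    # knob: dark pixels right of the top
    g=hsv[...,2];return C[i],np.array(r[0]),c
E
python3 - <<'E'
from hold import *
u,r,c=measure();np.savez("v1.npz",u=u,K=c[0],R=c[1],t=c[2])
E
python3 -m crank '[[[-0.5,0.5,0],0],[[-1.2,0.8,0],5],[[-1.6,0.8,0],9],[[-1.6,0.8,0],9],[[-1.6,0.8,0],9]]' >/dev/null; python3 - <<'E'
from hold import *
print(readout.sense()["tcp_pos"],readout.sense()["time_s"])
u,r,c=measure();z=np.load("v1.npz")
P1=z["K"]@np.c_[z["R"],z["t"]];P2=c[0]@np.c_[c[1],c[2]]
X=cv2.triangulatePoints(P1,P2,z["u"].reshape(2,1),u.reshape(2,1));print("tri",(X[:3]/X[3]).ravel())
E
```

```text
top rect ((489.9587097167969, 204.70965576171875), (44.4693489074707, 43.950286865234375), 89.00650787353516)
hole px [325.99695122 106.10365854] 328 world [0.49002699 0.20522494 0.075     ]
[0.52675375 0.05493013 0.31761266] 2.5
top rect ((486.01666259765625, 202.52670288085938), (39.854698181152344, 51.98546600341797), 88.93507385253906)
hole px [251.42051282  17.92307692] 390 world [0.49033784 0.20481604 0.075     ]
tri [0.4900635  0.20525234 0.07323257]
```

```bash
python3 - <<'E'
from h import *
s=readout.sense();R=s["ee_rot"];print(R.round(3), R.T@(np.array([.56,-.25,.33])-s["tcp_pos"])/.05)
E
```

```text
[[ 0.156  0.988  0.   ]
 [ 0.988 -0.156  0.   ]
 [ 0.     0.    -1.   ]] [-5.92184759  1.60618295 -0.24814682]
```

```bash
python3 -m crank '[[[-0.6,0.2,-0.1],3],[[-1.5,0.4,-0.2],6],[[-2.6,0.7,-0.25],9],[[-3.7,1,-0.25],9],[[-4.8,1.3,-0.25],9],[[-5.5,1.5,-0.25],9],[[-5.9,1.6,-0.25],9],[[-5.9,1.6,-0.25],9]]' ; python3 - <<'E'
from h import *
im,d,c=save("wrist");print(-c[1].T@c[2])
cv2.imwrite("pics/e.png",im[...,::-1])
P=cloud(d,c)
q=P[(P[...,2]>.115)&(P[...,2]<.18)&(np.linalg.norm(P[...,:2]-[.577,-.192],axis=-1)<.05)]
print(len(q),q.mean(0),np.percentile(q[:,2],[2,50,98]))
t=q[q[:,2]>.162];r=cv2.minAreaRect((t[:,:2]*1000).astype(np.float32));print(len(t),r)
E
```

```text
time_s: 3.55
tcp_pos: [0.5596, -0.25, 0.3298]
ee_rot: [[0.31, 0.951, -0.0], [0.951, -0.31, 0.0], [0.0, -0.001, -1.0]]
ft_force: [-0.8, 1.8, -0.0]
width: 0.0931
grasp_force: 0.0
[ 0.58078551 -0.18491184  0.41233499]
1225 [ 0.57465836 -0.18728862  0.1663038 ] [0.12350686 0.16832535 0.16985834]
1167 ((574.3026733398438, -187.8505096435547), (51.0413932800293, 9.988256454467773), 73.65869140625)
```

View pics/e.png

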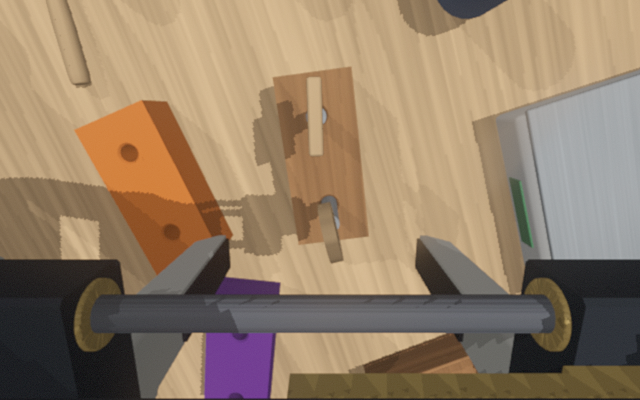

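The wrist picture shows the rectangular board's top edge at (315,115), with the rod just right of it at (323,115). The disc board is at (332,232), well clear of the fingers. Next I go over the board.

```bash
python3 - <<'E'
from h import *
s=readout.sense();R=s["ee_rot"];print(R.T@(np.array([.5743,-.1879,.2105])-s["tcp_pos"])/.05)
for n in("scene","side"):
    im,d,c=load(n);P=cloud(d,c)
    for lo,hi in((.063,.09),(.09,.112)):
        q=P[(P[...,2]>lo)&(P[...,2]<hi)&(np.linalg.norm(P[...,:2]-[.574,-.188],axis=-1)<.025)]
        if len(q): print(n,lo,len(q),np.median(q,0))
E
python3 -m crank '[[[0.3,0,0],-0.8],[[0.8,0,0],-1.7],[[1.1,-0.05,0],-1.7],[[1.28,-0.1,0],-1.7],[[1.28,-0.1,0.2],-1.7]]'
```

```text
[ 1.25715149 -0.09973125  2.38909857]
scene 0.063 45 [ 0.57951957 -0.19452149  0.07635839]
scene 0.09 40 [ 0.58014519 -0.19305403  0.10097905]
side 0.063 2 [ 0.58084669 -0.19081491  0.08456866]
side 0.09 35 [ 0.57534286 -0.19309303  0.09932132]
time_s: 4.22
tcp_pos: [0.5746, -0.1869, 0.3205]
ee_rot: [[0.281, 0.96, 0.001], [0.96, -0.281, -0.001], [-0.0, 0.002, -1.0]]
ft_force: [1.0, -0.2, 0.4]
width: 0.0932
grasp_force: 0.0
```

```bash
python3 -m crank '[[[0,0,0.3],0],[[-0.02,0,0.9],0],[[-0.02,0,1.5],0],[[-0.02,0,2],0],[[-0.02,0,2.2],0],[[-0.02,0,2.2],0]]'; python3 -m crank '[[[0,0,0],0],[[0,0,0],0],[[0,0,0],0],[[0,0,0],0],[[0,0,0],0],[[0,0,0],0],[[0,0,0],0],[[0,0,0],0]]' 0 40
```

```text
time_s: 4.97
tcp_pos: [0.574, -0.1889, 0.2094]
ee_rot: [[0.283, 0.959, -0.001], [0.959, -0.283, 0.0], [0.0, -0.001, -1.0]]
ft_force: [-1.3, 0.4, 1.6]
width: 0.0932
grasp_force: 0.0
time_s: 5.98
tcp_pos: [0.5742, -0.1886, 0.21]
ee_rot: [[0.282, 0.959, 0.0], [0.959, -0.282, -0.0], [-0.0, 0.0, -1.0]]
ft_force: [0.3, -0.2, -0.4]
width: 0.0172
grasp_force: 0.0
```

```bash
python3 -m crank '[[[0,0,0],0],[[0,0,0],0],[[0,0,0],0],[[0,0,0],0]]'; python3 -m crank '[[[0,0,-0.1],0],[[0,0,-0.3],0],[[0,0,-0.6],0],[[0,0,-0.9],0],[[0,0,-1.2],0],[[0,0,-1.5],0],[[0,0,-1.7],0],[[0,0,-1.7],0]]'
```

```text
time_s: 6.48
tcp_pos: [0.5742, -0.1886, 0.21]
ee_rot: [[0.282, 0.959, -0.0], [0.959, -0.282, 0.0], [0.0, -0.0, -1.0]]
ft_force: [-0.3, -0.2, -0.1]
width: 0.0099
grasp_force: 40.0
time_s: 7.48
tcp_pos: [0.5744, -0.1886, 0.2958]
ee_rot: [[0.282, 0.959, 0.001], [0.959, -0.282, -0.0], [-0.0, 0.001, -1.0]]
ft_force: [0.4, 0.4, -1.1]
width: 0.0099
grasp_force: 40.0
```

```bash
python3 - <<'E'
from h import *
s=readout.sense();R=s["ee_rot"];print(R.T@(np.array([.490,.205,.322])-s["tcp_pos"])/.05)
E
```

```text
[ 7.07684419 -3.83848054 -0.52790628]
```

```bash
python3 -m crank '[[[0.3,-0.15,-0.2],0],[[0.9,-0.5,-0.5],-2],[[1.7,-0.9,-0.5],-4],[[2.6,-1.4,-0.5],-6],[[3.5,-1.9,-0.5],-8],[[4.4,-2.4,-0.5],-10],[[5.3,-2.9,-0.5],-12],[[6,-3.3,-0.5],-14]]'; python3 - <<'E'
from h import *
s=readout.sense();R=s["ee_rot"];print(R.round(4),R.T@(np.array([.490,.205,.322])-s["tcp_pos"])/.05)
E
```

```text
time_s: 8.48
tcp_pos: [0.4992, 0.1481, 0.3202]
ee_rot: [[0.039, 0.999, -0.0], [0.999, -0.039, 0.0], [0.0, -0.0, -1.0]]
ft_force: [0.2, -0.6, -1.3]
width: 0.0098
grasp_force: 40.0
[[ 3.930e-02  9.992e-01 -0.000e+00]
 [ 9.992e-01 -3.930e-02  3.000e-04]
 [ 3.000e-04 -0.000e+00 -1.000e+00]] [ 1.12899489 -0.22864365 -0.03484803]
```

```bash
python3 -m crank '[[[0.4,-0.1,0],-1],[[0.8,-0.15,0],-1.3],[[1.05,-0.2,0],-1.3],[[1.13,-0.23,0],-1.3],[[1.13,-0.23,0],-1.3],[[1.13,-0.23,0],-1.3]]'; python3 - <<'E'
from h import *
ims=[]
for n in("scene","side"):
    im,d,c=save(n);K,R,t=c
    p=K@(R@np.array([.49,.205,.12])+t);u,v=(p[:2]/p[2]).astype(int);print(n,u,v)
    ims.append(cv2.resize(im[v-50:v+50,u-40:u+40],None,fx=5,fy=5,interpolation=cv2.INTER_NEAREST))
cv2.imwrite("pics/f.png",np.hstack(ims)[...,::-1])
E
```

```text
time_s: 9.22
tcp_pos: [0.4915, 0.2022, 0.3201]
ee_rot: [[0.02, 1.0, 0.0], [1.0, -0.02, -0.0], [-0.0, 0.0, -1.0]]
ft_force: [-0.2, -0.3, -1.5]
width: 0.0098
grasp_force: 40.0
scene 352 150
side 267 126
```

View pics/f.png

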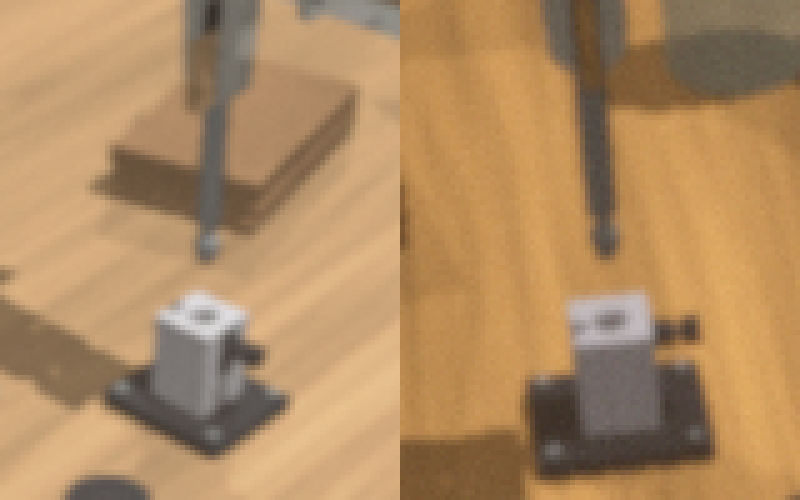

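The foot is at about scene (353.5,151.5) and side (268,127). The hole is at scene (352.8,163) and side (269.3,140). Next I compute the rod's axis from both views.

```bash
cat > axis.py <<'E'
from h import *
def axis(zlo=.105,zhi=.165,xy=(.49,.203),show=True):
    pl=[];Ps={}
    for n in("scene","side"):
        im,d,c=load(n);K,R,t=c;P=cloud(d,c);Ps[n]=K@np.c_[R,t]
        m=(P[...,2]>zlo)&(P[...,2]<zhi)&(np.linalg.norm(P[...,:2]-xy,axis=-1)<.03)
        vs=[v for v in range(400) if m[v].sum()>=2];mid=np.array([[np.nonzero(m[v])[0].mean(),v] for v in vs])
        a=np.polyfit(mid[:,1],mid[:,0],1);print(n,len(vs),vs[0],vs[-1],a.round(3),"res",np.std(mid[:,0]-np.polyval(a,mid[:,1])).round(2), "w",np.median(m[vs].sum(1)))
        l=np.array([1,-a[0],-a[1]]);pl.append(Ps[n].T@l)
    A=np.array(pl)
    for z in(.11,.16,.26): print(z,np.linalg.solve(A[:,:2],-(A[:,2]*z+A[:,3])).round(4))
    return Ps
E
python3 - <<'E'
from axis import *
Ps=axis()
def tri(a,b):
    X=cv2.triangulatePoints(Ps["scene"],Ps["side"],np.array(a,float).reshape(2,1),np.array(b,float).reshape(2,1));return (X[:3]/X[3]).ravel().round(4)
print("foot",tri((353.6,151.5),(268,127)),"hole",tri((352.7,162.9),(269.3,140.1)))
s=readout.sense();print(s["tcp_pos"],s["ee_rot"])
E
```

```text
scene 13 140 152 [-5.80000e-02  3.61096e+02] res 0.21 w 4.0
side 14 114 127 [1.10000e-01 2.53873e+02] res 0.23 w 5.5
0.11 [0.4915 0.2009]
0.16 [0.491  0.2009]
0.26 [0.4899 0.2008]
foot [0.4922 0.2067 0.1168] hole [0.4923 0.2062 0.0736]
[0.49151356 0.20226166 0.32005506] [[ 1.96350445e-02  9.99807214e-01 -1.35002846e-05]
 [ 9.99807212e-01 -1.96350453e-02 -6.93178472e-05]
 [-6.95695623e-05 -1.21366229e-05 -9.99999998e-01]]
```

```bash
python3 -m crank '[[[0.03,-0.02,0.1],0],[[0.055,-0.03,0.25],0],[[0.055,-0.03,0.45],0],[[0.055,-0.03,0.6],0],[[0.055,-0.03,0.68],0],[[0.055,-0.03,0.68],0],[[0.055,-0.03,0.68],0]]'; python3 - <<'E'
from axis import *
ims=[]
for n in("scene","side"):
    im,d,c=save(n);K,R,t=c
    p=K@(R@np.array([.49,.205,.09])+t);u,v=(p[:2]/p[2]).astype(int);print(n,u,v)
    ims.append(cv2.resize(im[v-30:v+20,u-20:u+20],None,fx=10,fy=10,interpolation=cv2.INTER_CUBIC))
axis(.085,.14,(.49,.205))
cv2.imwrite("pics/g.png",np.hstack(ims)[...,::-1]);print(readout.sense()["tcp_pos"])
E
```

```text
time_s: 10.2
tcp_pos: [0.49, 0.2055, 0.2863]
ee_rot: [[0.019, 1.0, 0.0], [1.0, -0.019, 0.0], [0.0, 0.0, -1.0]]
ft_force: [-0.5, -0.2, -0.4]
width: 0.0094
grasp_force: 40.0
scene 352 158
side 268 135
scene 15 146 160 [-5.20000e-02  3.60373e+02] res 0.41 w 4.0
side 16 121 136 [9.40000e-02 2.55306e+02] res 0.29 w 5.5
0.11 [0.4899 0.2042]
0.16 [0.49   0.2029]
0.26 [0.4902 0.2002]
[0.49003518 0.20549773 0.28636648]
```

View pics/g.png

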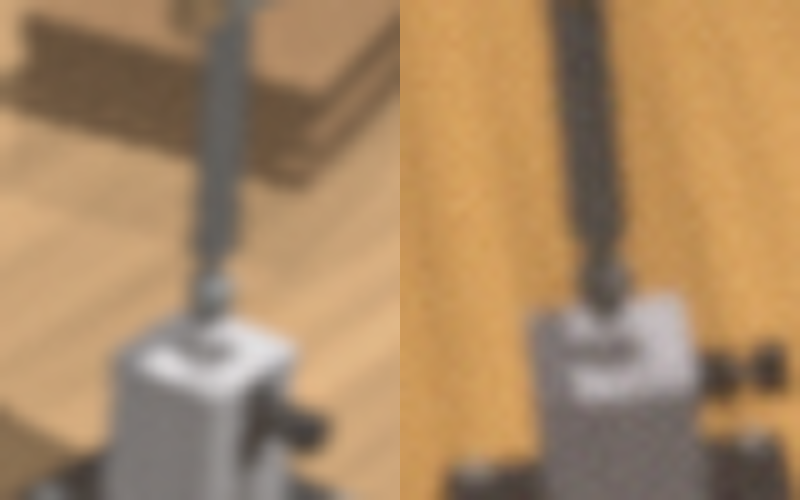

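The foot sits directly above the mouth in both views (left: foot (212,300) over hole (207,352); right: (605,290) over (607,352)). Next comes the descent in small steps, watching the force.

```bash
python3 -m crank '[[[0,0,0.05],0],[[0,0,0.1],0],[[0,0,0.15],0],[[0,0,0.2],0],[[0,0,0.25],0],[[0,0,0.25],0]]' - 50 | grep -E "tcp|ft|width"; python3 -m crank '[[[0,0,0.04],0],[[0,0,0.08],0],[[0,0,0.08],0]]' | grep -E "tcp|ft"
```

```text
tcp_pos: [0.4899, 0.2055, 0.2733]
ft_force: [-0.3, -0.1, -0.8]
width: 0.0099
tcp_pos: [0.49, 0.2054, 0.2694]
ft_force: [0.0, -1.8, -0.7]
```

```bash
python3 -m crank '[[[0,0,0.03],0],[[0,0,0.06],0],[[0,0,0.06],0]]' | grep -E "tcp|ft"
```

```text
tcp_pos: [0.49, 0.2053, 0.2663]
ft_force: [0.5, -2.7, -0.8]
```

```bash
python3 -m crank '[[[-0.015,0,0.03],0],[[-0.015,0,0.06],0],[[-0.015,0,0.06],0]]' | grep -E "tcp|ft";python3 -m crank '[[[0,0,0.03],0],[[0,0,0.06],0],[[0,0,0.06],0]]' | grep -E "tcp|ft"
```

```text
tcp_pos: [0.4899, 0.2048, 0.2635]
ft_force: [-0.3, -0.4, -0.6]
tcp_pos: [0.4898, 0.2048, 0.2612]
ft_force: [-3.3, -1.1, 7.6]
```

```bash
python3 -m crank '[[[0,0,0.03],0],[[0,0,0.06],0],[[0,0,0.06],0]]' | grep -E "tcp|ft"
```

```text
tcp_pos: [0.4897, 0.2048, 0.2582]
ft_force: [-3.4, -2.6, 6.6]
```

```bash
python3 -m crank '[[[-0.01,0,0.03],0],[[-0.01,0,0.06],0],[[-0.01,0,0.06],0]]' | grep -E "tcp|ft"; python3 -m crank '[[[0,0,0.03],0],[[0,0,0.06],0],[[0,0,0.06],0]]' | grep -E "tcp|ft"
```

```text
tcp_pos: [0.4896, 0.2043, 0.2544]
ft_force: [-3.9, -0.8, 1.7]
tcp_pos: [0.4896, 0.2043, 0.251]
ft_force: [-4.3, -0.8, 2.9]
```

```bash
python3 -m crank '[[[0,0,0.03],0],[[0,0,0.05],0],[[0,0,0.05],0]]' | grep -E "tcp|ft"
```

```text
tcp_pos: [0.4897, 0.2043, 0.2487]
ft_force: [-4.9, 0.2, -0.1]
```

```bash
python3 -m crank '[[[0,0,0.02],0],[[0,0,0.04],0],[[0,0,0.04],0]]' | grep -E "tcp|ft"
```

```text
tcp_pos: [0.4897, 0.2043, 0.2466]
ft_force: [-4.4, -0.5, -1.7]
```

```bash
python3 -m crank '[[[0,0,0.02],0],[[0,0,0.04],0],[[0,0,0.04],0]]' | grep -E "tcp|ft"
```

```text
tcp_pos: [0.4897, 0.2042, 0.2443]
ft_force: [-3.3, -1.7, -6.6]
```

```bash
python3 -m crank '[[[0,0,0.02],0],[[0,0,0.03],0],[[0,0,0.03],0]]' | grep -E "tcp|ft"
```

```text
tcp_pos: [0.49, 0.2042, 0.2435]
ft_force: [-3.3, -1.7, -3.8]
```

Snapping in now (pulling down). I press on in finer steps.

```bash
python3 -m crank '[[[0,0,0.01],0],[[0,0,0.02],0],[[0,0,0.02],0]]' | grep -E "tcp|ft"
```

```text
tcp_pos: [0.4901, 0.2043, 0.2427]
ft_force: [-2.2, -0.8, -1.0]
```

```bash
python3 -m crank '[[[0,0,0.01],0],[[0,0,0.02],0],[[0,0,0.02],0]]' | grep -E "tcp|ft"
```

```text
tcp_pos: [0.4901, 0.2043, 0.2419]
ft_force: [-2.3, -0.6, 2.4]
```

```bash
python3 -m crank '[[[0,0,0.01],0],[[0,0,0.02],0],[[0,0,0.02],0]]' | grep -E "tcp|ft"
```

```text
tcp_pos: [0.4901, 0.2043, 0.2418]
ft_force: [-5.1, 0.5, 10.8]
```

```bash
python3 -m crank '[[[0,0,0.005],0],[[0,0,0.01],0],[[0,0,0.01],0],[[0,0,0.01],0]]' | grep -E "tcp|ft|wid"
```

```text
tcp_pos: [0.4901, 0.2044, 0.2417]
ft_force: [-5.4, -1.3, 15.0]
width: 0.0099
```

```bash
python3 -m crank '[[[0,0,-0.01],0],[[0,0,-0.01],0]]' | grep -E "tcp|ft|wid"; python3 -m crank '[[[0,0,0],0],[[0,0,0],0],[[0,0,0],0],[[0,0,0],0],[[0,0,0],0],[[0,0,0],0]]' 60 | grep -E "tcp|ft|wid"; python3 -m crank '[[[0,0,-0.2],0],[[0,0,-0.6],0],[[0,0,-1],0],[[0,0,-1.5],0],[[0,0,-2],0],[[0,0,-2.2],0],[[0,0,-2.2],0]]'| grep -E "tcp|ft|wid"; python3 -m crank '[[[-0.3,0,0],0],[[-0.8,0,0],0],[[-1.2,0,0],0],[[-1.5,0,0],0],[[-1.5,0,0],0],[[-1.5,0,0],0]]'| grep -E "time|tcp|ft|wid"
python3 - <<'E'
from axis import *
ims=[]
for n in("scene","side"):
    im,d,c=save(n);K,R,t=c
    p=K@(R@np.array([.49,.205,.12])+t);u,v=(p[:2]/p[2]).astype(int)
    ims.append(cv2.resize(im[v-50:v+50,u-40:u+40],None,fx=5,fy=5,interpolation=2))
axis(.085,.15,(.49,.205))
cv2.imwrite("pics/i.png",np.hstack(ims)[...,::-1])
im,d,c=save("wrist");P=cloud(d,c)
q=P[(P[...,2]>.185)&(P[...,2]<.215)&(np.linalg.norm(P[...,:2]-[.49,.205],axis=-1)<.05)]
print(len(q),np.median(q,0),cv2.minAreaRect((q[:,:2]*1000).astype(np.float32)))
E
```

```text
tcp_pos: [0.4901, 0.2043, 0.2418]
ft_force: [-5.5, -0.1, 9.9]
width: 0.0095
tcp_pos: [0.4899, 0.2042, 0.2405]
ft_force: [-0.1, 0.5, 0.9]
width: 0.0592
tcp_pos: [0.49, 0.2043, 0.3512]
ft_force: [0.3, 0.1, -0.2]
width: 0.06
time_s: 19.42
tcp_pos: [0.4885, 0.1294, 0.3504]
ft_force: [0.1, -0.1, 0.8]
width: 0.0602
scene 18 144 161 [-3.0000e-03  3.5247e+02] res 0.12 w 5.0
side 21 119 139 [1.07000e-01 2.53094e+02] res 0.64 w 6.0
0.11 [0.4886 0.2033]
0.16 [0.488  0.1995]
0.26 [0.4869 0.1919]
1321 [0.4878073  0.20642268 0.20023724] ((487.6542663574219, 205.2021942138672), (50.99874496459961, 9.60252571105957), 89.17133331298828)
```

View pics/i.png

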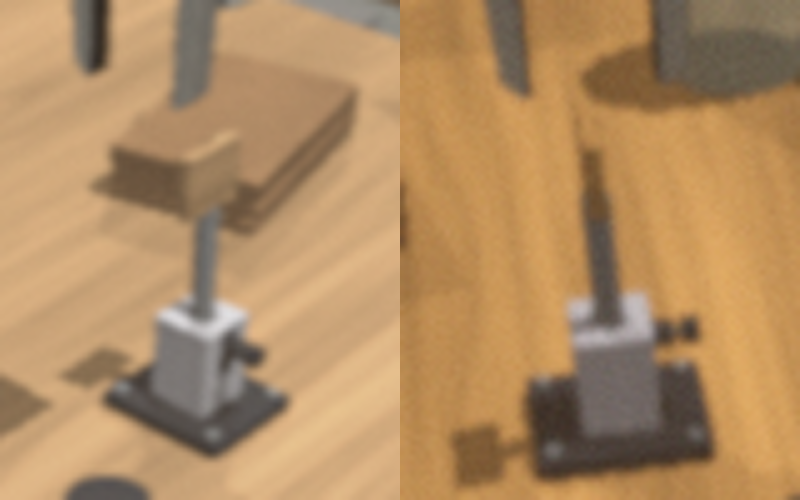

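The post stands upright in the holder. Its top is at z 0.200 m, so the foot is 35 mm below the mouth, and the board is square to the plunger. Now I hand the job in.

```bash
python3 -c "from rig import job; print(job.close_job())"
```

```text
the job is handed in; nothing more can be done
None
```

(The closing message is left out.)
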